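# Put the rack of stained slides away in its light-tight box

### The arm

A 6-joint arm with a two-finger parallel gripper is mounted at the origin on the work surface. World frame = base frame: x ahead of the robot, y to its left, z up, the work surface at z = 0. Lengths are in m, angles in rad, forces in N, time in s.
With the tool pointing down it reaches from about 0.325 to 0.775 m from the base axis. Payload 5.5 kg.
Tool frame: the origin (TCP) lies at the very end of the fingers, on their centre line; the grasp point (between the pads) lies 19 mm behind it; z points along the fingers, y is the line along which they close (so a half turn about z gives the same grasp; the last joint's range is limited). The gripper opens to 88 mm and grips with 3 to 60 N. Pads are 20 mm wide; open, the fingers measure 115 mm over their backs; the gripper's body (75 mm by 178 mm) begins 61 mm behind the grasp point.
Start: joints at [1.289, 0.091, 1.231, -0, 1.82, -0.057], TCP at [0.134, 0.585, 0.223] pointing down, gripper open.
Joint ranges: [-2.87, 2.87], [-0.86, 2.18], [0.17, 2.46], [-1.51, 4.65], [0.06, 2.69], [-2.65, 2.65]. Speed limits (rad/s): [2.57, 2.57, 3.01, 3.14, 3.14, 3.14].

### API

Orientations are given as a rotation vector (axis times angle).
In Python, from cell import monitor, eyes, job_done, spotter gives the robot as it stands.
- The arm moves only by the tool arm_command, never from a script. Its argument "deltas" is a list of rows, each an object of numbers: "x", "y", "z": the shift along the tool's x, y, z in m; "yaw": the turn about the tool's z in degrees; "grip": the closure, from -1 (fully open) to 1 (shut). In form: [{"x": .., "y": .., "z": .., "yaw": .., "grip": ..}, ...]. A call has 1 to 5 rows; each row shifts and turns the commanded pose from where the row before left it, along the tool's axes as they then stand; what a row does not reach is not made up. A row lasts 1/10 s, in which the tool goes at most 50 mm and 8.59 degrees, less where a joint would pass 70% of its speed; a pose out of reach is approached as far as the arm can. A call with a gripper value outside its range is refused whole. The fingers move at their own pace and stop on an object; "squeeze" is the grip in N (left out, the last holds). Time passes only in rows, so rows that do not move let the fingers close. It gives the time, the measured TCP pose, the force, the opening and the grip force at its end, in the units of the state.
- monitor.observe(): the state, without advancing time (a new reading comes with each control period).
- eyes.grab_frame(name): name is "scene" or "top"; returns a dict with "color" (420x560x3 uint8, red, green, blue), "depth" (420x560 float32, m along the optical axis (not along the pixel's ray), 0 where there is no reading), "fov_y" (degrees; the focal length in pixels is half the picture's height over the tangent of half this angle, whatever the lens; pixels are square), "cx", "cy" (the principal point, pixels), "k1" (the pictures are not rectified: a ray, as slopes to the right and down, at radius r is drawn at 1 + k1 r^2 times it, then the intrinsics apply), "rvec" (rotation vector, rad) and "tvec" (3), from world to camera coordinates, as OpenCV has them. Camera axes: x right, y down, z forward; pixel columns grow to the right and rows downward; lengths in m; the calibration is good to about 2 mm. A picture is of the moment at which its call begins.
- job_done(): hands the job in; it is judged then, once.
Trained networks look in the newest picture that a camera, given by its name, has taken for a name from the list of things; names that differ only in an ending like _2 or _b are one class to them, and where a whole thing is asked for, a point or a joint stands for the part that bears it (a point fixed in the world has none). Each returns a list of dicts, best first, with "score" (0 to 1); they miss things now and then, are a little off and sometimes report something else, mostly with a low value. They report only what shows in the picture. A call takes as long as a camera call. They do not tell look-alikes from the thing itself.
- spotter.look_for(camera, thing): "centre" ([x, y, z] in m, in world coordinates, good to about 4 mm: the middle of the surface that is visible of it).
- spotter.tip_of(camera, thing): "centre" ([x, y, z] in m, in world coordinates, good to about 4 mm: a listed point, or the origin of a listed thing).
The state is a dict: "clock": time; "qpos": joint angles; "joint_vel": joint speeds; "effort": joint torques, N m; "tool_pos": TCP position; "tool_rot": TCP orientation; "wrist_force": force on the tool from outside, world axes, zero at the start; "wrist_torque": the same for the moment, N m; "finger_gap": finger opening in m; "finger_force": force on a finger pad.
Only numpy, scipy, OpenCV 4.12 (cv2) and the standard library are available. Lean on these libraries where they do the work, as an engineer would, in place of code of your own. Each camera call takes 0.05 s, during which the arm holds its last target. There are 200 camera calls.

### The job

Tip the black hinged lid of the orange box right back, lift the slide rack out of the white drip tray by its blue handle, and lower it gently into the box, keeping it level and never touching the glass slides. Let go of it and tip the lid fully shut over it. Leave everything else on the bench where it is.

Things in the scene. Friction and masses are not known exactly. Their poses are not given: they have to be found in the camera images.
- rack: Grey slide rack, a loose carrier of five glass slides, about 0.22 kg (0.17 to 0.29). Footprint 84 mm (its x) by 60 mm (its y), 71 mm high over all. Origin: centre of its underside, z up. End walls 35 mm high at x = +-40 mm; over them a steel bail (6 mm wire) carries the handle. It starts standing in the drip tray, and fits the box either way round.
- handle: The rack's blue grip bar, fixed to the rack: 66 mm long along the rack's x, 10 mm wide (y) and 10 mm high. Origin at its centre, 66 mm above the rack's underside, axes as the rack's. Below it is open space down to the slides. It can be pinched across its 10 mm width from straight above.
- slides: The five upright glass slides in the rack (fixed to it), 75 x 26 mm each with pink smears and white ends, spread over 46 mm of the rack's y; their tops are 32 mm above the rack's underside, 29 mm below the underside of the handle. Fragile: the fingers must not press on them. Origin as the rack's.
- tray: White drip tray, fixed, 140 x 140 mm outside, 15 mm high, wall and floor 5 mm. Origin: centre of its underside. It is to the left or to the right of the middle of the bench, the box on the other side.
- box: Orange open-topped box, fixed, with a black hinged lid. Outside 112 mm (its x) by 100 mm (its y) by 85 mm high, walls and floor 5 mm. Origin: centre of its underside, z up. The lid's hinge runs along its +x rim; +x points roughly to the robot's left (world +y), within 0.4 rad. It stands left or right of the middle of the bench, the tray on the other side.
- box_in (a point): Centre of the box's inner floor, 5 mm above its underside. Inside it is 102 mm (x) by 90 mm (y) and 80 mm deep; the rack's 84 mm side goes along the box's x, and its handle then stays 9 mm below the rim. A gripper opened wide in there would jam against the walls: an opening of about 40 mm frees the handle.
- lid (a joint): Angle of the black lid in rad: 0 = shut, 1.57 = upright, stop at 1.95 (leaning back past upright). It starts half open, between 0.7 and 1.0. The hinge is stiff (0.10 N m): the lid stays at whatever angle it is left, and about 1 to 2 N at its edge moves it. The lid is a plate 112 x 100 x 6 mm.
- lid_hinge (a point): Middle of the hinge axis, 56 mm from the box's origin along the box's +x, 85.5 mm above the bench; it lies in the plane of the lid's underside.
- lid_tab (a point): Tip of the tab in the middle of the lid's free edge (50 mm wide, 6 mm thick, sticking out 15 mm past the plate), 127 mm from the hinge axis: 168 to 193 mm above the bench at the start, 213 mm with the lid upright. With the lid shut it overhangs the box wall on its -x side.
- bottle0: Small amber bottle, white cap, blue label, 44 mm across, 95 mm high, loose; leave alone. Origin: centre of its underside.
- bottle1: Small amber bottle with paper label, 44 mm across, 95 mm high, loose; leave alone.
- bottle2: Small amber bottle with paper label, 44 mm across, 95 mm high, loose; leave alone.
- spray: Dark green spray bottle with black head, 68 mm across, 198 mm high, loose; leave alone.
- jar: White jar with blue label, 72 mm across, 85 mm high, loose; leave alone.
- slidebox: Orange-and-white carton of slides, 85 x 60 x 36 mm, loose, near the robot; leave alone.
- spatula: Thin steel lab spatula 150 mm long and 6 mm thick, lying loose on the paper between tray and box; leave alone.
Things that resemble listed ones, but are neither listed nor needed, are in the scene too. What is meant by the rack is not red, and is the smaller of those in its own colour.

How it is judged:
On the way, in this order (a step that is already met when the one before it is completed fails the run):
1. the lid is tipped back to upright or beyond (value of joint lid above 1.45 rad), for 0.2 s.
2. the rack is lifted clear of the tray by its handle (height (world z) of rack above 0.04 m and contact force between the fingers and handle above 0.5 N), for 0.2 s.
3. the rack stands in the box, let go (z of rack in the frame of box between 0 and 0.012 m and horizontal distance between rack and box below 0.03 m and angle between rack's own z axis and vertical below 0.1 rad and contact force between the fingers and rack below 0.1 N and linear speed of rack below 0.03 m/s), for 0.2 s.
At the end, for the whole second after the job is handed in: The rack stands on the box's floor inside the box (origin within 30 mm of the box's in plan, underside less than 12 mm above the bench, tilted less than 0.1 rad), at rest, and the lid is shut to within 0.06 rad (z of rack in the frame of box between 0 and 0.012 m and horizontal distance between rack and box below 0.03 m and angle between rack's own z axis and vertical below 0.1 rad and value of joint lid below 0.06 rad and linear speed of rack below 0.02 m/s); the robot touches nothing.
It fails at once if the rack is tipped more than 0.4 rad (angle between rack's own z axis and vertical above 0.4 rad).
It fails at once if the fingers press on the glass slides (over 2 N) (contact force between the fingers and slides above 2 N).
It fails at once if the rack is dropped into the box (over 0.5 m/s in it) (linear speed of rack above 0.5 m/s and horizontal distance between rack and box below 0.05 m and z of rack in the frame of box below 0.06 m).
It fails at once if something else on the bench is pushed more than 30 mm or knocked over (distance of any of bottle0, bottle1, bottle2, spray, jar, slidebox, spatula from where it was at the start of the episode above 0.03 m or angle between any of bottle0, bottle1, bottle2, spray, jar, slidebox's own z axis and vertical above 0.4 rad).
It also fails if it takes over 70 s, if anything falls off the work surface, if the arm or the gripper's body presses on something with over 40 N, if the wrist force passes 120 N, or if a joint passes its speed limit or range.

## Working session

There is one attempt and no reset: what is moved stays moved. The work goes in short steps, Python scripts to look and compute and a tool call to move; the robot and the scene stay as the last step left them, time stands still between calls to the robot, and variables do not carry over. Pictures are saved under pics/ and viewed, at most 10 in all, crops included, and the job is handed in when it is done.

Besides the shell and the picture viewer there is one more tool, called by a JSON object that holds its "op" and its "data", one argument or row to a line. arm_command: Moves the arm, as the interface text tells. Its arguments: {"type":"object","properties":{"deltas":{"type":"array","items":{"type":"object","properties":{"x":{"type":"number"},"y":{"type":"number"},"z":{"type":"number"},"yaw":{"type":"number"},"grip":{"type":"number"}}}},"squeeze":{"type":"number"}},"required":["deltas"]}

```bash
mkdir -p pics
cat > h.py <<'E'
import numpy as np, cv2
from cell import monitor, eyes, job_done, spotter
def cloud(f):
    h,w=f["depth"].shape; fl=h/2/np.tan(np.radians(f["fov_y"])/2)
    K=np.array([[fl,0,f["cx"]],[0,fl,f["cy"]],[0,0,1.]])
    v,u=np.mgrid[:h,:w].astype(np.float32)
    p=cv2.undistortPoints(np.stack([u,v],-1).reshape(-1,1,2),K,np.array([f["k1"],0,0,0,0.])).reshape(h,w,2)
    d=f["depth"]; c=np.dstack([p[...,0]*d,p[...,1]*d,d])
    R=cv2.Rodrigues(np.array(f["rvec"],float))[0]
    P=(c-np.array(f["tvec"]).ravel())@R   # R^T (c-t)
    P[d==0]=np.nan
    return P
def snap(cam,name):
    f=eyes.grab_frame(cam); cv2.imwrite(f"pics/{name}.png",f["color"][...,::-1]); return f,cloud(f)
E
python3 - <<'E'
from h import *
np.set_printoptions(precision=4,suppress=True)
for c in("scene","top"):
    f,P=snap(c,c+"0"); np.save(c+"0.npy",P); np.save(c+"0c.npy",f["color"])
    R=cv2.Rodrigues(np.array(f["rvec"],float))[0]; print(c,f["fov_y"],f["k1"],-R.T@np.array(f["tvec"]).ravel())
    for t in("rack","handle","box","tray","lid_tab","lid_hinge","box_in","spatula","slidebox","spray","jar","bottle0"):
        print(t,[(np.round(r["centre"],3).tolist(),round(r["score"],2)) for r in spotter.tip_of(c,t)[:4]])
E
```

```text
scene 48.66783702211391 -0.01130020182918698 [ 1.0717 -0.2109  0.9643]
rack [([0.32, -0.313, 0.0], 0.94), ([0.484, -0.172, 0.004], 0.86), ([0.321, -0.123, 0.002], 0.83)]
handle [([0.484, -0.177, 0.072], 0.74), ([0.321, -0.309, 0.094], 0.58), ([0.323, -0.124, 0.066], 0.42)]
box [([0.538, 0.165, -0.0], 0.69)]
tray [([0.481, -0.174, -0.002], 0.86)]
lid_tab [([0.48, -0.176, 0.003], 0.69), ([0.577, 0.18, 0.176], 0.57)]
lid_hinge [([0.484, 0.157, 0.088], 0.93)]
box_in [([0.544, 0.164, 0.006], 0.81)]
spatula [([0.58, 0.006, -0.001], 0.55), ([0.704, -0.302, 0.002], 0.43)]
slidebox [([0.427, 0.007, 0.003], 0.63), ([0.481, -0.173, 0.002], 0.58), ([0.483, 0.156, 0.087], 0.23)]
spray [([0.703, -0.3, -0.0], 0.69)]
jar [([0.693, 0.323, 0.001], 0.92)]
bottle0 [([0.728, -0.002, -0.001], 0.97), ([0.759, -0.135, 0.001], 0.87), ([0.748, 0.109, -0.0], 0.8), ([0.538, 0.163, 0.002], 0.28)]
top 49.27749815760378 0.028469514094355473 [0.3817 0.0055 1.2118]
rack [([0.488, -0.178, 0.01], 0.96), ([0.32, -0.306, 0.004], 0.75), ([0.319, -0.124, 0.002], 0.64)]
handle [([0.324, -0.311, 0.093], 0.73), ([0.483, -0.174, 0.072], 0.66), ([0.325, -0.126, 0.06], 0.54)]
box [([0.543, 0.166, 0.001], 0.76)]
tray [([0.486, -0.172, 0.002], 0.84)]
lid_tab [([0.574, 0.175, 0.173], 0.67)]
lid_hinge [([0.484, 0.156, 0.086], 0.58)]
box_in []
spatula [([0.581, 0.002, 0.001], 0.52)]
slidebox [([0.43, 0.007, 0.004], 0.57)]
spray [([0.707, -0.299, 0.001], 0.67)]
jar [([0.691, 0.32, -0.002], 0.94), ([0.748, 0.106, -0.001], 0.25)]
bottle0 [([0.747, 0.108, -0.001], 0.77), ([0.735, -0.005, 0.002], 0.76), ([0.762, -0.14, -0.0], 0.7)]
```

View pics/scene0.png

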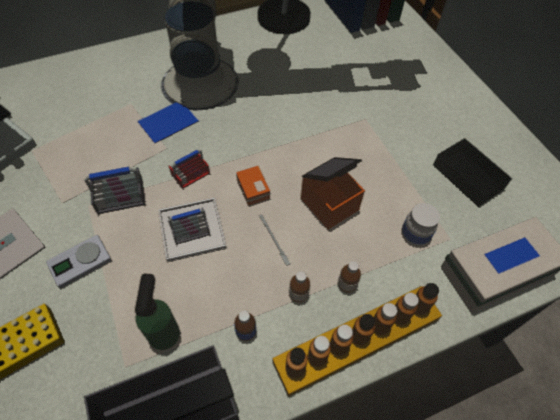

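View pics/top0.png

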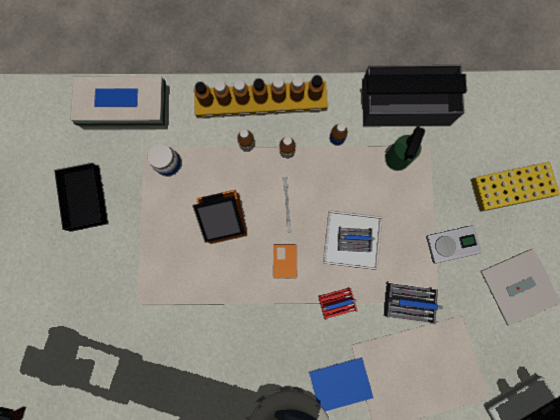

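Run:
```python
from h import *
np.set_printoptions(precision=4,suppress=True)
A=[np.load(c+"0.npy").reshape(-1,3) for c in("scene","top")]; C=[np.load(c+"0c.npy").reshape(-1,3) for c in("scene","top")]
for P,c in zip(A,C):
    m=(abs(P[:,0]-.54)<.13)&(abs(P[:,1]-.165)<.13)&(P[:,2]>.02)
    p=P[m]; k=c[m].astype(int); dark=(k[:,0]-k[:,2]<25)
    q=p[dark&(p[:,2]>.092)]; print("lid n",len(q),q.min(0),q.max(0))
    for _ in range(3):
        mu=q.mean(0); n=np.linalg.svd(q-mu)[2][2]; n*=np.sign(n[2]); q=q[abs((q-mu)@n)<.004]
    print("mu",mu,"n",n,"angle from vert",np.degrees(np.arccos(n[2])),len(q), "highest",q[q[:,2].argsort()[-40:]].mean(0),"lowest",q[q[:,2].argsort()[:40]].mean(0))
    o=p[~dark]; b=o[(o[:,2]>.078)&(o[:,2]<.092)]; print("rim",len(b)); 
    if len(b): print(cv2.minAreaRect((b[:,:2]*1000).astype(np.float32)))
    a=p[(p[:,2]>.02)&(p[:,2]<.092)]; print(cv2.minAreaRect((a[:,:2]*1000).astype(np.float32)))
    # rack handle
    m=(abs(P[:,0]-.484)<.06)&(abs(P[:,1]+.175)<.06)&(P[:,2]>.055)&(P[:,2]<.09)&(c[:,2].astype(int)-c[:,0]>30)
    q=P[m]; r=cv2.minAreaRect((q[:,:2]*1000).astype(np.float32)); print("handle",len(q),r,q.mean(0),np.percentile(q[:,2],95))
    d=np.linalg.svd(q[:,:2]-q[:,:2].mean(0))[2][0]; print("dir",d)
im=cv2.imread("pics/top0.png"); t=cv2.resize(im[140:290,180:400],None,fx=3,fy=3,interpolation=2)
im=cv2.imread("pics/scene0.png"); cv2.imwrite("pics/z0.png",cv2.resize(im[140:270,150:380],None,fx=3,fy=3,interpolation=2))
```

```text
lid n 766 [0.4802 0.1065 0.0922] [0.5822 0.2189 0.1765]
mu [0.5361 0.1607 0.1376] n [-0.6556 -0.1524  0.7396] angle from vert 42.306078433338435 745 highest [0.575  0.1708 0.1737] lowest [0.4925 0.1468 0.0954]
rim 281
((544.1947021484375, 165.79490661621094), (110.5421142578125, 101.66948699951172), 12.645181655883789)
((497.5392150878906, 133.66798400878906), (251.8471221923828, 132.15008544921875), 33.975345611572266)
handle 117 ((485.4778137207031, -174.17408752441406), (63.96492385864258, 11.88148307800293), 85.1502456665039) [ 0.4864 -0.1746  0.0735] 0.07644307627258543
dir [-0.0707 -0.9975]
lid n 1741 [0.4734 0.1072 0.092 ] [0.5798 0.2195 0.18  ]
mu [0.5285 0.1641 0.1343] n [-0.6613 -0.1483  0.7353] angle from vert 42.66744783060184 1700 highest [0.5723 0.1727 0.1759] lowest [0.4858 0.1577 0.0935]
rim 100
((539.6702880859375, 166.08892822265625), (115.4288330078125, 98.73836517333984), 12.486100196838379)
((539.7544555664062, 165.2472686767578), (359.8935546875, 131.64068603515625), 34.77845764160156)
handle 106 ((483.34014892578125, -176.60104370117188), (65.39817810058594, 9.85148811340332), 86.28791809082031) [ 0.4835 -0.1764  0.0759] 0.07927402899797897
dir [-0.0604 -0.9982]
```

View pics/z0.png

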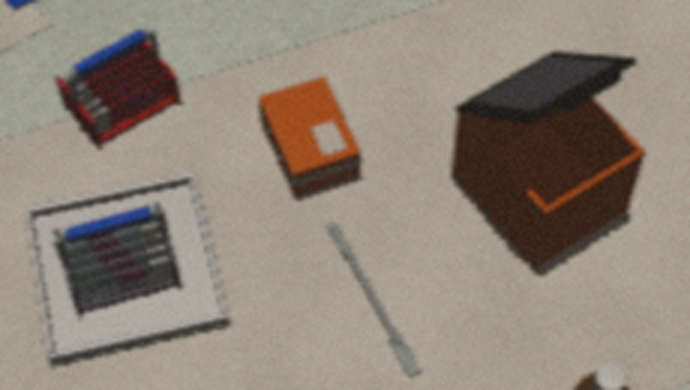

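The hinge is on the side of the box facing the robot (box +x ≈ world −x, yaw about 0.22 rad off that axis). The text says it faces +y, but the lid plane, the rim rectangle and the hinge detection all agree, so I'll use the measured direction. The real rack is the small grey one in the tray at pixel (190,225) in the scene view.

```bash
cat >> h.py <<'E'
from scipy.spatial.transform import Rotation as Ro
def go(x,y,z,axis=None):
    "shift in tool axes from current pose to world x,y,z; yaw so that tool y lies along world angle axis (deg)"
    s=monitor.observe(); R=Ro.from_rotvec(s["tool_rot"]).as_matrix(); p=np.array(s["tool_pos"])
    print("t",round(s["clock"],2),"pos",p.round(4),"ty",R[:,1].round(3),"tz",R[:,2].round(3),"q",np.round(s["qpos"],2),"F",np.round(s["wrist_force"],1),"gap",round(s["finger_gap"],4))
    print("shift",(R.T@(np.array([x,y,z])-p)).round(4))
    if axis is not None:
        a=np.degrees(np.arctan2(R[1,1],R[0,1])); d=(axis-a+90)%180-90
        print("yaw about tool z",round(-d,2) if R[2,2]<0 else round(d,2))
E
python3 -c "
from h import *
go(.63,.185,.223,102.5)"
```

```text
t 1.3 pos [0.1337 0.5849 0.2226] ty [ 0.223  0.975 -0.   ] tz [-0. -0. -1.] q [ 1.29  0.09  1.23  0.    1.82 -0.06] F [ 0.3 -0.  -0.5] gap 0.0874
shift [-5.729e-01 -2.792e-01 -4.000e-04]
yaw about tool z -25.38
```

{"op": "arm_command", "data": {
  "deltas": [
    {"x":-0.038,"y":-0.0186,"grip":1},
    {"x":-0.038,"y":-0.0186,"grip":1},
    {"x":-0.038,"y":-0.0186,"grip":1},
    {"x":-0.038,"y":-0.0186,"grip":1},
    {"x":-0.038,"y":-0.0186,"grip":1}
  ],
  "squeeze": 10
}}

```text
$.deltas[0]: bad value
```

{"op": "arm_command", "data": {
  "deltas": [
    {"x":-0.038,"y":-0.0186,"grip":1},
    {"x":-0.038,"y":-0.0186,"grip":1},
    {"x":-0.038,"y":-0.0186,"grip":1},
    {"x":-0.038,"y":-0.0186,"grip":1},
    {"x":-0.038,"y":-0.0186,"grip":1}
  ]
}}

```text
$.deltas[0]: bad value
```

{"op": "arm_command", "data": {
  "deltas": [
    {"x":-0.038,"y":-0.0186,"grip":1},
    {"x":-0.038,"y":-0.0186,"grip":1},
    {"x":-0.038,"y":-0.0186,"grip":1},
    {"x":-0.038,"y":-0.0186,"grip":1},
    {"x":-0.038,"y":-0.0186,"grip":1}
  ]
}}

```text
$.deltas[0]: bad value
```

{"op": "arm_command", "data": {
  "deltas": [
    {"yaw":-5,"grip":1},
    {"yaw":-5,"grip":1},
    {"yaw":-5,"grip":1},
    {"yaw":-5,"grip":1},
    {"yaw":-5.4,"grip":1}
  ]
}}

```text
$.deltas[0]: bad value
```

```bash
python3 -c "
from h import *
go(.63,.19,.145,102.5)"
```

```text
t 1.3 pos [0.1337 0.5849 0.2226] ty [ 0.223  0.975 -0.   ] tz [-0. -0. -1.] q [ 1.29  0.09  1.23  0.    1.82 -0.06] F [ 0.3 -0.  -0.5] gap 0.0874
shift [-0.5718 -0.2744  0.0776]
yaw about tool z -25.38
```

{"op": "arm_command", "data": {
  "deltas": [
    {"x":-0.038,"y":-0.0186,"z":0,"yaw":0,"grip":1},
    {"x":-0.038,"y":-0.0186,"z":0,"yaw":0,"grip":1},
    {"x":-0.038,"y":-0.0186,"z":0,"yaw":0,"grip":1},
    {"x":-0.038,"y":-0.0186,"z":0,"yaw":0,"grip":1},
    {"x":-0.038,"y":-0.0186,"z":0,"yaw":0,"grip":1}
  ],
  "squeeze": 10
}}

```text
clock: 1.8
tool_pos: [0.2993, 0.4507, 0.2228]
tool_rot: [0.352, 3.122, 0.001]
wrist_force: [0.7, 0.7, -0.5]
finger_gap: 0.0514
finger_force: 0.0
```

{"op": "arm_command", "data": {
  "deltas": [
    {"x":-0.038,"y":-0.0186,"z":0,"yaw":0,"grip":1},
    {"x":-0.038,"y":-0.0186,"z":0,"yaw":0,"grip":1},
    {"x":-0.038,"y":-0.0186,"z":0,"yaw":0,"grip":1},
    {"x":-0.038,"y":-0.0186,"z":0,"yaw":0,"grip":1},
    {"x":-0.038,"y":-0.0186,"z":0,"yaw":0,"grip":1}
  ]
}}

```text
clock: 2.3
tool_pos: [0.4639, 0.3176, 0.2229]
tool_rot: [0.352, 3.121, 0.001]
wrist_force: [0.4, 1.0, -0.2]
finger_gap: 0.0114
finger_force: 0.0
```

{"op": "arm_command", "data": {
  "deltas": [
    {"x":-0.038,"y":-0.0186,"z":0,"yaw":0,"grip":1},
    {"x":-0.038,"y":-0.0186,"z":0,"yaw":0,"grip":1},
    {"x":-0.038,"y":-0.0186,"z":0,"yaw":0,"grip":1},
    {"x":-0.038,"y":-0.0186,"z":0,"yaw":0,"grip":1},
    {"x":-0.038,"y":-0.0186,"z":0,"yaw":0,"grip":1}
  ]
}}

```text
clock: 2.8
tool_pos: [0.6284, 0.1846, 0.2227]
tool_rot: [0.352, 3.122, 0.0]
wrist_force: [-0.4, 0.6, -0.6]
finger_gap: 0.0001
finger_force: 0.0
```

{"op": "arm_command", "data": {
  "deltas": [
    {"x":0,"y":0,"z":0,"yaw":-5,"grip":1},
    {"x":0,"y":0,"z":0,"yaw":-5,"grip":1},
    {"x":0,"y":0,"z":0,"yaw":-5,"grip":1},
    {"x":0,"y":0,"z":0,"yaw":-5,"grip":1},
    {"x":0,"y":0,"z":0,"yaw":-5.4,"grip":1}
  ]
}}

```text
clock: 3.3
tool_pos: [0.6273, 0.1858, 0.2225]
tool_rot: [0.348, -3.122, 0.0]
wrist_force: [-0.3, -0.8, 0.7]
finger_gap: 0.0003
finger_force: 0.0
```

```bash
python3 -c "
from h import *
go(.625,.19,.145,102.5)"
```

```text
t 3.3 pos [0.6273 0.1858 0.2225] ty [-0.22   0.975 -0.   ] tz [-0. -0. -1.] q [ 0.24  0.24  1.06 -0.    1.84 -1.56] F [-0.3 -0.8  0.7] gap 0.0003
shift [0.0013 0.0046 0.0775]
yaw about tool z 0.23
```

{"op": "arm_command", "data": {
  "deltas": [
    {"x":0,"y":0.004,"z":0.025,"yaw":0,"grip":1},
    {"x":0,"y":0,"z":0.025,"yaw":0,"grip":1},
    {"x":0,"y":0,"z":0.025,"yaw":0,"grip":1},
    {"x":0.02,"y":0,"z":0,"yaw":0,"grip":1},
    {"x":0.02,"y":0,"z":0,"yaw":0,"grip":1}
  ]
}}

```text
clock: 3.8
tool_pos: [0.5863, 0.1809, 0.1454]
tool_rot: [0.342, -3.12, 0.001]
wrist_force: [3.4, 1.1, 4.5]
finger_gap: 0.0006
finger_force: 5.1
```

{"op": "arm_command", "data": {
  "deltas": [
    {"x":0.015,"y":0,"z":0,"yaw":0,"grip":1},
    {"x":0.015,"y":0,"z":0,"yaw":0,"grip":1},
    {"x":0.015,"y":0,"z":0,"yaw":0,"grip":1},
    {"x":0.015,"y":0,"z":0,"yaw":0,"grip":1}
  ]
}}

```text
clock: 4.2
tool_pos: [0.5288, 0.1681, 0.1484]
tool_rot: [-0.342, 3.121, 0.001]
wrist_force: [1.6, 0.8, 2.4]
finger_gap: 0.0002
finger_force: 0.8
```

```bash
cat >> h.py <<'E'
def lid(cam):
    f=eyes.grab_frame(cam); P=cloud(f).reshape(-1,3); k=f["color"].reshape(-1,3).astype(int)
    u=np.array([.976,.217]); s=(P[:,:2]-[.484,.157])@u; t=(P[:,:2]-[.484,.157])@[-.217,.976]
    m=(abs(t)<.045)&(s>-.09)&(s<.13)&(P[:,2]>.098)&(P[:,2]<.22)&(k.max(1)<110)
    print(cam,"pts",m.sum(),"angle pctl",np.percentile(np.arctan2(P[m,2]-.0855,s[m]),[5,25,50,75,95]).round(2) if m.sum()>5 else None)
    return f
E
python3 -c "
from h import *
go(.5,.16,.145,102.5)
f=lid('scene'); cv2.imwrite('pics/p1.png',f['color'][100:270,200:440,::-1].repeat(3,0).repeat(3,1))
print(spotter.tip_of('scene','lid_tab'))"
```

```text
t 4.2 pos [0.5288 0.1681 0.1484] ty [-0.217  0.976  0.   ] tz [ 0.002  0.001 -1.   ] q [ 0.25 -0.03  1.49  0.    1.68 -1.54] F [1.6 0.8 2.4] gap 0.0002
shift [ 0.0299 -0.0017  0.0034]
yaw about tool z 0.02
scene pts 279 angle pctl [0.87 1.   1.09 1.21 1.27]
[{'centre': [0.5449, 0.1666, 0.007], 'score': 0.19}]
```

View pics/p1.png

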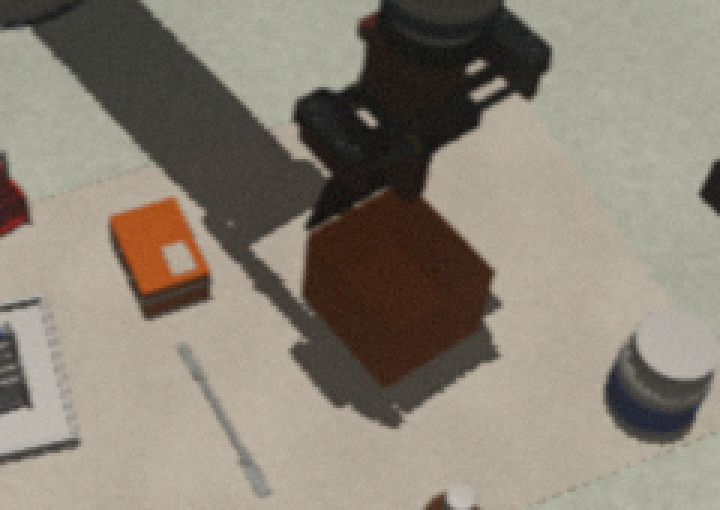

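The lid (dark plate behind the box at about (360,210)) is following the fingers at about 1.27 rad. I'll keep pushing.

{"op": "arm_command", "data": {
  "deltas": [
    {"x":0.012,"y":0,"z":0,"yaw":0,"grip":1},
    {"x":0.012,"y":0,"z":0,"yaw":0,"grip":1},
    {"x":0.012,"y":0,"z":0,"yaw":0,"grip":1},
    {"x":0.01,"y":0,"z":0,"yaw":0,"grip":1}
  ]
}}

```text
clock: 4.7
tool_pos: [0.4842, 0.1582, 0.1476]
tool_rot: [-0.342, 3.122, 0.0]
wrist_force: [2.8, 1.6, -1.3]
finger_gap: 0.0003
finger_force: 1.0
```

{"op": "arm_command", "data": {
  "deltas": [
    {"x":0.004,"y":0,"z":0,"yaw":0,"grip":1},
    {"x":0.003,"y":0,"z":0,"yaw":0,"grip":1},
    {"x":0,"y":0,"z":0,"yaw":0,"grip":1}
  ]
}}

```text
clock: 5.0
tool_pos: [0.4769, 0.1566, 0.1476]
tool_rot: [0.343, -3.123, 0.0]
wrist_force: [0.7, 0.5, -0.6]
finger_gap: 0.0008
finger_force: 0.1
```

{"op": "arm_command", "data": {
  "deltas": [
    {"x":-0.03,"y":0,"z":0,"yaw":0,"grip":1},
    {"x":0,"y":0,"z":-0.04,"yaw":0,"grip":1},
    {"x":0,"y":0,"z":-0.04,"yaw":0,"grip":1},
    {"x":0.0118,"y":-0.0408,"z":0,"yaw":0,"grip":0},
    {"x":0.0118,"y":-0.0408,"z":0,"yaw":0,"grip":0}
  ]
}}

```text
clock: 5.5
tool_pos: [0.5015, 0.0783, 0.2292]
tool_rot: [-0.347, 3.12, -0.0]
wrist_force: [1.6, -0.5, -0.3]
finger_gap: 0.0127
finger_force: 0.0
```

{"op": "arm_command", "data": {
  "deltas": [
    {"x":0.0118,"y":-0.0408,"z":0,"yaw":0,"grip":0},
    {"x":0.0118,"y":-0.0408,"z":0,"yaw":0,"grip":0},
    {"x":0.0118,"y":-0.0408,"z":0,"yaw":0,"grip":0},
    {"x":0.0118,"y":-0.0408,"z":0,"yaw":0,"grip":0},
    {"x":0.0118,"y":-0.0408,"z":0,"yaw":0,"grip":0}
  ]
}}

```text
clock: 6.0
tool_pos: [0.4872, -0.1353, 0.2276]
tool_rot: [0.343, -3.123, -0.0]
wrist_force: [0.3, 0.1, -0.4]
finger_gap: 0.0435
finger_force: 0.0
```

{"op": "arm_command", "data": {
  "deltas": [
    {"x":0.0118,"y":-0.0408,"z":0,"yaw":0,"grip":0},
    {"x":0,"y":0,"z":0,"yaw":8.2,"grip":0},
    {"x":0,"y":0,"z":0,"yaw":8.2,"grip":0},
    {"x":0,"y":0,"z":0,"yaw":8.2,"grip":0},
    {"x":0,"y":0,"z":0,"yaw":8.2,"grip":0}
  ]
}}

```text
clock: 6.5
tool_pos: [0.4848, -0.1763, 0.2274]
tool_rot: [-0.563, -3.09, -0.0]
wrist_force: [-0.4, -0.2, -0.8]
finger_gap: 0.0439
finger_force: 0.0
```

{"op": "arm_command", "data": {
  "deltas": [
    {"x":0,"y":0,"z":0,"yaw":8.2,"grip":0},
    {"x":0,"y":0,"z":0,"yaw":8.2,"grip":0},
    {"x":0,"y":0,"z":0,"yaw":8.2,"grip":0},
    {"x":0,"y":0,"z":0,"yaw":8.2,"grip":0},
    {"x":0,"y":0,"z":0,"yaw":8.2,"grip":0}
  ]
}}

```text
clock: 7.0
tool_pos: [0.4849, -0.176, 0.2274]
tool_rot: [-1.609, -2.697, 0.0]
wrist_force: [0.8, 0.1, 0.3]
finger_gap: 0.0437
finger_force: 0.0
```

{"op": "arm_command", "data": {
  "deltas": [
    {"x":0,"y":0,"z":0,"yaw":8.2,"grip":0},
    {"x":0,"y":0,"z":0,"yaw":8.2,"grip":0},
    {"x":0,"y":0,"z":0,"yaw":8.2,"grip":0},
    {"x":0,"y":0,"z":0,"yaw":7.8,"grip":0}
  ]
}}

```text
clock: 7.4
tool_pos: [0.4849, -0.176, 0.2274]
tool_rot: [-2.297, -2.142, 0.001]
wrist_force: [-0.0, 0.3, -0.5]
finger_gap: 0.0438
finger_force: 0.0
```

```bash
cat >> h.py <<'E'
def handle(cam,c,z,r=.05):
    f=eyes.grab_frame(cam); P=cloud(f).reshape(-1,3); k=f["color"].reshape(-1,3).astype(int)
    m=(abs(P[:,0]-c[0])<r)&(abs(P[:,1]-c[1])<r)&(abs(P[:,2]-z)<.015)&(k[:,2]-k[:,0]>30); q=P[m]
    if m.sum()<10: print(cam,"handle hidden"); return f
    d=np.linalg.svd(q[:,:2]-q[:,:2].mean(0))[2][0]
    print(cam,"handle n",m.sum(),"rect",cv2.minAreaRect((q[:,:2]*1000).astype(np.float32)),"mean",q.mean(0).round(4),"dir deg",np.degrees(np.arctan2(d[1],d[0]))%180)
    return f
E
python3 -c "
from h import *
go(.485,-.1755,.052,-3.7)
lid('scene'); lid('top'); f=handle('scene',(.485,-.175),.074); handle('top',(.485,-.175),.074)"
```

```text
t 7.4 pos [ 0.4849 -0.176   0.2274] ty [ 0.998 -0.07  -0.001] tz [-0.001  0.    -1.   ] q [-0.41 -0.13  1.44  0.    1.83 -0.34] F [-0.   0.3 -0.5] gap 0.0438
shift [0.0004 0.0002 0.1754]
yaw about tool z -0.32
scene pts 1268 angle pctl [1.75 1.83 1.86 1.87 1.89]
top pts 457 angle pctl [1.79 1.84 1.86 1.87 1.9 ]
scene handle hidden
top handle n 22 rect ((484.9201965332031, -152.05795288085938), (15.739992141723633, 7.232889652252197), 85.28421020507812) mean [ 0.4845 -0.1517  0.0752] dir deg 87.33482603250783
```

{"op": "arm_command", "data": {
  "deltas": [
    {"x":0,"y":0,"z":0.04,"yaw":0,"grip":0},
    {"x":0,"y":0,"z":0.04,"yaw":0,"grip":0},
    {"x":0,"y":0,"z":0.035,"yaw":0,"grip":0},
    {"x":0,"y":0,"z":0.02,"yaw":0,"grip":0},
    {"x":0,"y":0,"z":0.02,"yaw":0,"grip":0}
  ],
  "squeeze": 15
}}

```text
clock: 8.1
tool_pos: [0.4843, -0.1757, 0.0709]
tool_rot: [-2.287, -2.152, 0.001]
wrist_force: [0.0, -0.5, 0.5]
finger_gap: 0.0442
finger_force: 0.0
```

{"op": "arm_command", "data": {
  "deltas": [
    {"x":0,"y":0,"z":0.02,"yaw":0,"grip":0},
    {"x":0,"y":0,"z":0,"yaw":0,"grip":0.5},
    {"x":0,"y":0,"z":0,"yaw":0,"grip":0.7},
    {"x":0,"y":0,"z":0,"yaw":0,"grip":1},
    {"x":0,"y":0,"z":0,"yaw":0,"grip":1}
  ]
}}

```text
clock: 8.6
tool_pos: [0.4857, -0.1763, 0.0542]
tool_rot: [2.289, 2.148, 0.001]
wrist_force: [0.4, 0.1, -0.9]
finger_gap: 0.0153
finger_force: 0.0
```

{"op": "arm_command", "data": {
  "deltas": [
    {"x":0,"y":0,"z":0,"yaw":0,"grip":1},
    {"x":0,"y":0,"z":0,"yaw":0,"grip":1}
  ]
}}

```text
clock: 8.8
tool_pos: [0.4851, -0.1762, 0.0535]
tool_rot: [2.291, 2.149, 0.0]
wrist_force: [-2.0, 0.1, 2.8]
finger_gap: 0.0093
finger_force: 15.0
```

{"op": "arm_command", "data": {
  "deltas": [
    {"x":0,"y":0,"z":-0.005,"yaw":0,"grip":1},
    {"x":0,"y":0,"z":-0.01,"yaw":0,"grip":1},
    {"x":0,"y":0,"z":-0.015,"yaw":0,"grip":1},
    {"x":0,"y":0,"z":-0.02,"yaw":0,"grip":1},
    {"x":0,"y":0,"z":-0.02,"yaw":0,"grip":1}
  ],
  "squeeze": 25
}}

```text
clock: 9.3
tool_pos: [0.485, -0.176, 0.1245]
tool_rot: [2.291, 2.149, 0.0]
wrist_force: [0.6, 0.2, -1.4]
finger_gap: 0.0099
finger_force: 25.0
```

{"op": "arm_command", "data": {
  "deltas": [
    {"x":0,"y":0,"z":-0.02,"yaw":0,"grip":1},
    {"x":0,"y":0,"z":-0.02,"yaw":0,"grip":1},
    {"x":0,"y":0,"z":-0.015,"yaw":0,"grip":1},
    {"x":0,"y":0,"z":-0.01,"yaw":0,"grip":1},
    {"x":0,"y":0,"z":0,"yaw":0,"grip":1}
  ]
}}

```text
clock: 9.8
tool_pos: [0.4855, -0.1762, 0.1896]
tool_rot: [2.29, 2.147, 0.002]
wrist_force: [0.6, 0.2, -0.7]
finger_gap: 0.0099
finger_force: 25.0
```

```bash
python3 -c "
from h import *
go(.541,.166,.19,-77.5)
f,P=snap('scene','lift'); cv2.imwrite('pics/p2.png',f['color'][80:280,90:400,::-1].repeat(2,0).repeat(2,1))
print(spotter.tip_of('scene','rack'),spotter.tip_of('scene','handle'))"
```

```text
t 9.8 pos [ 0.4855 -0.1762  0.1896] ty [ 0.998 -0.064  0.003] tz [ 0.003 -0.001 -1.   ] q [-0.41 -0.14  1.52 -0.    1.76 -0.35] F [ 0.6  0.2 -0.7] gap 0.0099
shift [ 0.3451  0.0335 -0.0006]
yaw about tool z 73.82
[{'centre': [0.4883, -0.1704, 0.1417], 'score': 0.92}, {'centre': [0.3177, -0.1243, 0.0018], 'score': 0.86}, {'centre': [0.5783, 0.0021, -0.0013], 'score': 0.66}, {'centre': [0.3211, -0.3135, 0.0003], 'score': 0.6}] [{'centre': [0.3227, -0.3079, 0.0941], 'score': 0.86}, {'centre': [0.3191, -0.1262, 0.0648], 'score': 0.62}]
```

View pics/p2.png

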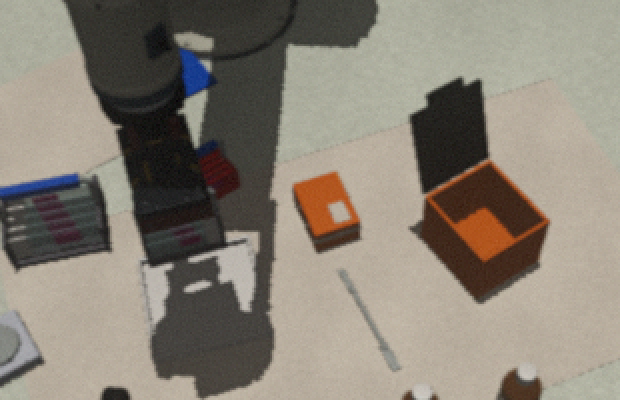

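```bash
python3 -c "
from h import *
for c in('scene','top'):
    f=eyes.grab_frame(c);P=cloud(f).reshape(-1,3);k=f['color'].reshape(-1,3).astype(int)
    n=(abs(P[:,0]-.54)<.1)&(abs(P[:,1]-.166)<.1)&(k[:,0]-k[:,2]>20)
    q=P[n&(P[:,2]>.079)&(P[:,2]<.092)]; print(c,len(q),cv2.minAreaRect((q[:,:2]*1000).astype(np.float32)))
    h=P[n&(P[:,2]>-.003)&(P[:,2]<.012)]; print('floor',len(h),cv2.minAreaRect((h[:,:2]*1000).astype(np.float32)))
    print([(r['centre'],r['score']) for r in spotter.tip_of(c,'box_in')],[(r['centre'],r['score']) for r in spotter.tip_of(c,'lid_hinge')[:1]])
" | sed 's/\(\.[0-9]\{4\}\)[0-9]*/\1/g'
```

```text
scene 403 ((539.1942, 165.2639), (120.4295, 101.8914), 12.1241)
floor 2899 ((540.0117, 165.9834), (199.8023, 199.7671), 89.9731)
[([0.5433, 0.166, 0.0036], 0.87)] [([0.486, 0.1555, 0.0901], 0.78)]
top 365 ((540.1373, 166.8385), (114.7837, 100.1746), 12.4417)
floor 3816 ((539.9879, 166.9755), (198.0083, 199.8229), 89.9664)
[([0.5416, 0.1651, 0.0061], 0.89), ([0.6927, 0.3187, -0.0017], 0.39)] [([0.4853, 0.1554, 0.0836], 0.93)]
```

{"op": "arm_command", "data": {
  "deltas": [
    {"x":0.02,"y":0.004,"z":0,"yaw":0,"grip":1},
    {"x":0.035,"y":0.007,"z":0,"yaw":0,"grip":1},
    {"x":0.035,"y":0.008,"z":0,"yaw":0,"grip":1},
    {"x":0.035,"y":0.007,"z":0,"yaw":0,"grip":1},
    {"x":0.035,"y":0.007,"z":0,"yaw":5,"grip":1}
  ]
}}

```text
clock: 10.75
tool_pos: [0.5282, -0.0171, 0.1875]
tool_rot: [-2.385, -2.045, 0.0]
wrist_force: [0.5, 0.0, -2.1]
finger_gap: 0.0098
finger_force: 25.0
```

{"op": "arm_command", "data": {
  "deltas": [
    {"x":0,"y":0,"z":0,"yaw":7,"grip":1},
    {"x":0,"y":0,"z":0,"yaw":7,"grip":1},
    {"x":0,"y":0,"z":0,"yaw":7,"grip":1},
    {"x":0,"y":0,"z":0,"yaw":7,"grip":1},
    {"x":0,"y":0,"z":0,"yaw":7,"grip":1}
  ]
}}

```text
clock: 11.25
tool_pos: [0.528, -0.0184, 0.1874]
tool_rot: [-2.891, -1.228, 0.001]
wrist_force: [0.9, -0.0, -2.3]
finger_gap: 0.0097
finger_force: 25.0
```

{"op": "arm_command", "data": {
  "deltas": [
    {"x":0,"y":0,"z":0,"yaw":7,"grip":1},
    {"x":0,"y":0,"z":0,"yaw":7,"grip":1},
    {"x":0,"y":0,"z":0,"yaw":7,"grip":1},
    {"x":0,"y":0,"z":0,"yaw":7,"grip":1},
    {"x":0,"y":0,"z":0,"yaw":5.9,"grip":1}
  ]
}}

```text
clock: 11.75
tool_pos: [0.528, -0.0185, 0.1874]
tool_rot: [-3.124, -0.332, 0.001]
wrist_force: [0.5, -0.5, -1.1]
finger_gap: 0.0099
finger_force: 25.0
```

```bash
python3 -c "
from h import *
go(.541,.166,.19,-77.6)"
```

```text
t 11.75 pos [ 0.528  -0.0185  0.1874] ty [ 0.21  -0.978 -0.   ] tz [-0.  0. -1.] q [-0.1  -0.11  1.49 -0.    1.76  1.26] F [ 0.5 -0.5 -1.1] gap 0.0099
shift [ 0.0515 -0.1776 -0.0026]
yaw about tool z -0.26
```

{"op": "arm_command", "data": {
  "deltas": [
    {"x":0.0103,"y":-0.0356,"z":0,"yaw":-0.3,"grip":1},
    {"x":0.0103,"y":-0.0356,"z":0,"yaw":0,"grip":1},
    {"x":0.0103,"y":-0.0356,"z":0,"yaw":0,"grip":1},
    {"x":0.0103,"y":-0.0356,"z":0,"yaw":0,"grip":1},
    {"x":0.0103,"y":-0.0352,"z":0,"yaw":0,"grip":1}
  ]
}}

```text
clock: 12.25
tool_pos: [0.5393, 0.1676, 0.1875]
tool_rot: [3.122, 0.348, -0.0]
wrist_force: [1.0, -0.2, -1.5]
finger_gap: 0.01
finger_force: 25.0
```

{"op": "arm_command", "data": {
  "deltas": [
    {"x":0,"y":0,"z":0,"yaw":0,"grip":1}
  ]
}}

```text
clock: 12.35
tool_pos: [0.5389, 0.1701, 0.187]
tool_rot: [-3.12, -0.355, 0.001]
wrist_force: [0.1, -1.0, -0.4]
finger_gap: 0.0097
finger_force: 25.0
```

```bash
python3 -c "
from h import *
go(.541,.166,.054,-77.6)
f,P=snap('scene','over'); cv2.imwrite('pics/p3.png',f['color'][80:260,220:430,::-1].repeat(3,0).repeat(3,1))
print([(np.round(r['centre'],4),r['score']) for r in spotter.tip_of('scene','rack')])"
```

```text
t 12.35 pos [0.5389 0.1701 0.187 ] ty [ 0.225 -0.974 -0.002] tz [-0.001  0.002 -1.   ] q [ 0.24 -0.01  1.39  0.    1.75  1.59] F [ 0.1 -1.  -0.4] gap 0.0097
shift [0.0012 0.0047 0.133 ]
yaw about tool z 0.6
[(array([ 0.321 , -0.1228,  0.0019]), 0.86), (array([0.5452, 0.1741, 0.1369]), 0.8), (array([ 3.215e-01, -3.166e-01,  3.000e-04]), 0.61)]
```

View pics/p3.png

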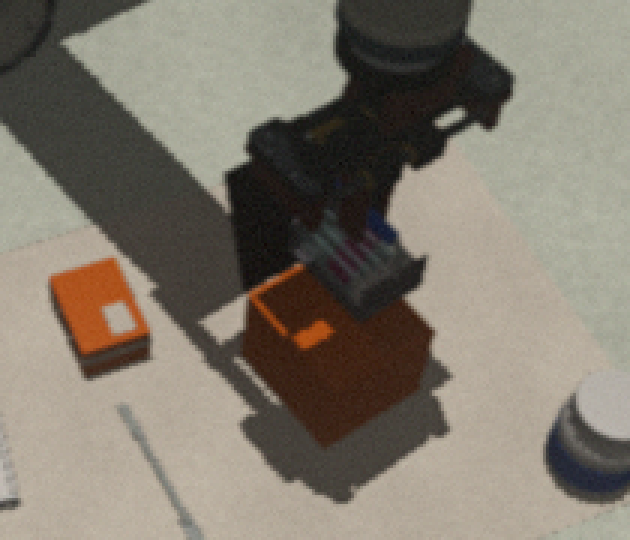

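{"op": "arm_command", "data": {
  "deltas": [
    {"x":0.001,"y":0.004,"z":0.01,"yaw":0.4,"grip":1},
    {"x":0,"y":0,"z":0.02,"yaw":0,"grip":1},
    {"x":0,"y":0,"z":0.02,"yaw":0,"grip":1},
    {"x":0,"y":0,"z":0.015,"yaw":0,"grip":1},
    {"x":0,"y":0,"z":0.01,"yaw":0,"grip":1}
  ]
}}

```text
clock: 12.95
tool_pos: [0.5408, 0.1611, 0.1106]
tool_rot: [3.123, 0.334, -0.003]
wrist_force: [0.6, -0.2, -1.6]
finger_gap: 0.0093
finger_force: 25.0
```

{"op": "arm_command", "data": {
  "deltas": [
    {"x":0,"y":0,"z":0.01,"yaw":0,"grip":1},
    {"x":0,"y":0,"z":0.015,"yaw":0,"grip":1},
    {"x":0,"y":0,"z":0.015,"yaw":0,"grip":1},
    {"x":0,"y":0,"z":0.005,"yaw":0,"grip":1}
  ]
}}

```text
clock: 13.35
tool_pos: [0.5403, 0.1622, 0.0651]
tool_rot: [3.123, 0.337, -0.005]
wrist_force: [0.1, 0.2, -2.2]
finger_gap: 0.01
finger_force: 25.0
```

{"op": "arm_command", "data": {
  "deltas": [
    {"x":0,"y":-0.002,"z":0.005,"yaw":0,"grip":1},
    {"x":0,"y":0,"z":0.003,"yaw":0,"grip":1},
    {"x":0,"y":0,"z":0.002,"yaw":0,"grip":1},
    {"x":0,"y":0,"z":0.001,"yaw":0,"grip":1},
    {"x":0,"y":0,"z":0,"yaw":0,"grip":1}
  ]
}}

```text
clock: 13.85
tool_pos: [0.541, 0.1644, 0.0569]
tool_rot: [-3.123, -0.337, -0.001]
wrist_force: [0.4, -0.5, -1.7]
finger_gap: 0.0095
finger_force: 25.0
```

{"op": "arm_command", "data": {
  "deltas": [
    {"x":0,"y":0,"z":0.0015,"yaw":0,"grip":1},
    {"x":0,"y":0,"z":0,"yaw":0,"grip":1},
    {"x":0,"y":0,"z":0.001,"yaw":0,"grip":1},
    {"x":0,"y":0,"z":0,"yaw":0,"grip":1}
  ]
}}

```text
clock: 14.25
tool_pos: [0.5408, 0.1644, 0.054]
tool_rot: [3.123, 0.337, -0.0]
wrist_force: [0.5, 0.4, -1.6]
finger_gap: 0.0097
finger_force: 25.0
```

{"op": "arm_command", "data": {
  "deltas": [
    {"x":0,"y":0,"z":0.001,"yaw":0,"grip":1},
    {"x":0,"y":0,"z":0,"yaw":0,"grip":1},
    {"x":0,"y":0,"z":0.001,"yaw":0,"grip":1},
    {"x":0,"y":0,"z":0,"yaw":0,"grip":1}
  ]
}}

```text
clock: 14.65
tool_pos: [0.5416, 0.1649, 0.0534]
tool_rot: [-3.123, -0.337, -0.004]
wrist_force: [0.2, 1.9, 4.1]
finger_gap: 0.0097
finger_force: 25.0
```

{"op": "arm_command", "data": {
  "deltas": [
    {"x":0,"y":0,"z":0,"yaw":0,"grip":0.65},
    {"x":0,"y":0,"z":0,"yaw":0,"grip":0.4},
    {"x":0,"y":0,"z":0,"yaw":0,"grip":0.15},
    {"x":0,"y":0,"z":0,"yaw":0,"grip":0.15},
    {"x":0,"y":0,"z":0,"yaw":0,"grip":0.15}
  ]
}}

```text
clock: 15.15
tool_pos: [0.5407, 0.1643, 0.0518]
tool_rot: [3.123, 0.337, -0.001]
wrist_force: [-0.4, 0.5, -0.6]
finger_gap: 0.0367
finger_force: 0.0
```

{"op": "arm_command", "data": {
  "deltas": [
    {"x":0,"y":0,"z":-0.01,"yaw":0,"grip":0.15},
    {"x":0,"y":0,"z":-0.02,"yaw":0,"grip":0.15},
    {"x":0,"y":0,"z":-0.03,"yaw":0,"grip":0.15},
    {"x":0,"y":0,"z":-0.04,"yaw":0,"grip":0.15},
    {"x":0,"y":0,"z":-0.04,"yaw":0,"grip":0.15}
  ]
}}

```text
clock: 15.65
tool_pos: [0.5405, 0.1643, 0.194]
tool_rot: [3.123, 0.337, -0.0]
wrist_force: [0.5, 0.3, 1.5]
finger_gap: 0.0376
finger_force: 0.0
```

{"op": "arm_command", "data": {
  "deltas": [
    {"x":0,"y":0,"z":-0.04,"yaw":0,"grip":1},
    {"x":0,"y":-0.04,"z":0,"yaw":0,"grip":1},
    {"x":0,"y":-0.04,"z":0,"yaw":0,"grip":1},
    {"x":0,"y":-0.04,"z":0,"yaw":0,"grip":1},
    {"x":0,"y":-0.04,"z":0,"yaw":0,"grip":1}
  ]
}}

```text
clock: 16.15
tool_pos: [0.5063, 0.3221, 0.2333]
tool_rot: [-3.123, -0.336, -0.002]
wrist_force: [0.6, 0.3, 0.5]
finger_gap: 0.0023
finger_force: 0.0
```

```bash
python3 -c "
from h import *
go(.42,.3,.25,-77.6)
f=lid('scene'); cv2.imwrite('pics/p4.png',f['color'][80:260,220:430,::-1].repeat(3,0).repeat(3,1))
print([(np.round(r['centre'],4),r['score']) for r in spotter.tip_of('scene','rack')])
lid('top');print([(np.round(r['centre'],4),r['score']) for r in spotter.tip_of('top','rack')])"
```

```text
t 16.15 pos [0.5063 0.3221 0.2333] ty [ 0.213 -0.977 -0.   ] tz [ 0.001  0.001 -1.   ] q [ 0.51  0.09  1.21 -0.    1.84  1.87] F [0.6 0.3 0.5] gap 0.0023
shift [-0.089   0.0032 -0.0168]
yaw about tool z -0.11
scene pts 1275 angle pctl [1.76 1.84 1.86 1.87 1.89]
[(array([ 0.3203, -0.1221,  0.0031]), 0.88), (array([0.5428, 0.1677, 0.0038]), 0.75), (array([ 0.3221, -0.3129, -0.0038]), 0.63), (array([0.4493, 0.1472, 0.2069]), 0.2)]
top pts 459 angle pctl [1.8  1.84 1.86 1.87 1.9 ]
[(array([ 0.3235, -0.3122,  0.0005]), 0.84), (array([ 0.3187, -0.1242,  0.0004]), 0.8), (array([0.5444, 0.1651, 0.0072]), 0.76)]
```

View pics/p4.png

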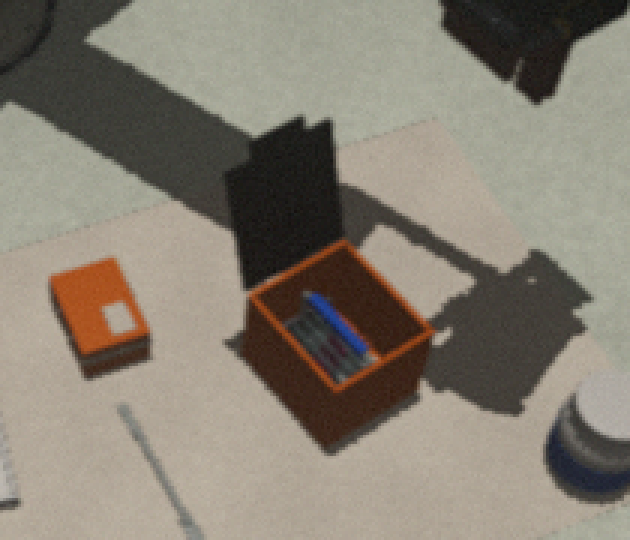

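The rack stands in the box with its blue handle at about (340,325), below the rim. The lid is still at 1.86 rad. Next I'll go behind the lid.

{"op": "arm_command", "data": {
  "deltas": [
    {"x":-0.045,"y":0,"z":-0.01,"yaw":0,"grip":1},
    {"x":-0.045,"y":0,"z":0,"yaw":0,"grip":1},
    {"x":-0.046,"y":0,"z":0,"yaw":0,"grip":1},
    {"x":0,"y":0.04,"z":0,"yaw":0,"grip":1},
    {"x":0,"y":0.04,"z":0,"yaw":0,"grip":1}
  ]
}}

```text
clock: 16.85
tool_pos: [0.3899, 0.2123, 0.2431]
tool_rot: [-3.123, -0.341, -0.004]
wrist_force: [0.5, -1.0, 0.5]
finger_gap: 0.0007
finger_force: 0.0
```

{"op": "arm_command", "data": {
  "deltas": [
    {"x":0,"y":0.04,"z":0,"yaw":0,"grip":1},
    {"x":0,"y":0.036,"z":0,"yaw":0,"grip":1},
    {"x":0,"y":0,"z":0,"yaw":0,"grip":1}
  ]
}}

```text
clock: 17.15
tool_pos: [0.4078, 0.1348, 0.2429]
tool_rot: [3.123, 0.326, 0.003]
wrist_force: [0.2, -0.3, 0.4]
finger_gap: 0.0009
finger_force: 0.0
```

```bash
python3 -c "
from h import *
go(.406,.140,.158,-77.6)"
```

```text
t 17.15 pos [0.4078 0.1348 0.2429] ty [ 0.206 -0.978  0.002] tz [ 0.002 -0.001 -1.   ] q [ 0.24 -0.36  1.61 -0.    1.89  1.6 ] F [ 0.2 -0.3  0.4] gap 0.0009
shift [-0.0008 -0.0056  0.0849]
yaw about tool z -0.5
```

{"op": "arm_command", "data": {
  "deltas": [
    {"x":0,"y":-0.005,"z":0.03,"yaw":0,"grip":1},
    {"x":0,"y":0,"z":0.03,"yaw":0,"grip":1},
    {"x":0,"y":0,"z":0.025,"yaw":0,"grip":1},
    {"x":0.015,"y":0,"z":0,"yaw":0,"grip":1},
    {"x":0.015,"y":0,"z":0,"yaw":0,"grip":1}
  ]
}}

```text
clock: 17.65
tool_pos: [0.4349, 0.1502, 0.1563]
tool_rot: [3.123, 0.336, -0.003]
wrist_force: [-1.6, -1.0, 1.2]
finger_gap: 0.0006
finger_force: 0.9
```

{"op": "arm_command", "data": {
  "deltas": [
    {"x":0.015,"y":0,"z":0,"yaw":0,"grip":1},
    {"x":0.015,"y":0,"z":0,"yaw":0,"grip":1},
    {"x":0.015,"y":0,"z":0,"yaw":0,"grip":1},
    {"x":0.015,"y":0,"z":0,"yaw":0,"grip":1}
  ]
}}

```text
clock: 18.05
tool_pos: [0.494, 0.1632, 0.1572]
tool_rot: [3.123, 0.336, -0.002]
wrist_force: [-1.4, -0.4, -0.8]
finger_gap: 0.0003
finger_force: 0.9
```

{"op": "arm_command", "data": {
  "deltas": [
    {"x":0.015,"y":0,"z":0,"yaw":0,"grip":1},
    {"x":0.015,"y":0,"z":0,"yaw":0,"grip":1},
    {"x":0,"y":0,"z":0,"yaw":0,"grip":1}
  ]
}}

```text
clock: 18.35
tool_pos: [0.524, 0.1697, 0.1568]
tool_rot: [3.124, 0.336, -0.001]
wrist_force: [0.5, 1.1, 0.3]
finger_gap: 0.0008
finger_force: 0.0
```

```bash
python3 -c "
from h import *
go(.562,.174,.2,-77.6);lid('scene');lid('top')"
```

```text
t 18.35 pos [0.524  0.1697 0.1568] ty [ 0.212 -0.977 -0.   ] tz [-0.001 -0.    -1.   ] q [ 0.25 -0.04  1.48  0.    1.7   1.61] F [0.5 1.1 0.3] gap 0.0008
shift [ 0.038   0.0038 -0.0432]
yaw about tool z -0.14
scene pts 564 angle pctl [0.86 0.9  0.92 1.05 1.17]
top pts 360 angle pctl [0.9  0.95 1.   1.08 1.23]
```

{"op": "arm_command", "data": {
  "deltas": [
    {"x":0.0085,"y":0,"z":0.012,"yaw":0,"grip":1},
    {"x":0.0085,"y":0,"z":0.012,"yaw":0,"grip":1},
    {"x":0.0085,"y":0,"z":0.012,"yaw":0,"grip":1},
    {"x":0.0085,"y":0,"z":0.012,"yaw":0,"grip":1},
    {"x":0.0085,"y":0,"z":0.01,"yaw":0,"grip":1}
  ]
}}

```text
clock: 18.95
tool_pos: [0.5649, 0.1789, 0.0969]
tool_rot: [3.123, 0.337, -0.003]
wrist_force: [-0.9, 0.6, 1.7]
finger_gap: 0.0003
finger_force: 0.3
```

{"op": "arm_command", "data": {
  "deltas": [
    {"x":0,"y":0,"z":0.003,"yaw":0,"grip":1},
    {"x":0,"y":0,"z":0.002,"yaw":0,"grip":1},
    {"x":0,"y":0,"z":0,"yaw":0,"grip":1}
  ]
}}

```text
clock: 19.25
tool_pos: [0.5647, 0.1788, 0.094]
tool_rot: [3.123, 0.337, -0.0]
wrist_force: [0.7, -0.0, -0.3]
finger_gap: 0.0006
finger_force: 0.0
```

{"op": "arm_command", "data": {
  "deltas": [
    {"x":0,"y":0,"z":0.002,"yaw":0,"grip":1},
    {"x":0,"y":0,"z":0.001,"yaw":0,"grip":1},
    {"x":0,"y":0,"z":0,"yaw":0,"grip":1}
  ]
}}

```text
clock: 19.55
tool_pos: [0.565, 0.1789, 0.0919]
tool_rot: [-3.123, -0.337, -0.002]
wrist_force: [0.0, 0.1, 1.2]
finger_gap: 0.0004
finger_force: 1.0
```

{"op": "arm_command", "data": {
  "deltas": [
    {"x":0,"y":0,"z":0.001,"yaw":0,"grip":1},
    {"x":0,"y":0,"z":0.001,"yaw":0,"grip":1},
    {"x":0,"y":0,"z":0,"yaw":0,"grip":1}
  ]
}}

```text
clock: 19.85
tool_pos: [0.5651, 0.179, 0.0917]
tool_rot: [-3.123, -0.337, -0.003]
wrist_force: [-4.4, -1.4, 10.6]
finger_gap: 0.0003
finger_force: 4.9
```

{"op": "arm_command", "data": {
  "deltas": [
    {"x":0,"y":0,"z":-0.01,"yaw":0,"grip":1},
    {"x":0,"y":0,"z":-0.04,"yaw":0,"grip":1},
    {"x":0,"y":0,"z":-0.045,"yaw":0,"grip":1},
    {"x":0,"y":-0.04,"z":-0.04,"yaw":0,"grip":1},
    {"x":0,"y":-0.045,"z":0,"yaw":0,"grip":1}
  ]
}}

```text
clock: 20.35
tool_pos: [0.5498, 0.2574, 0.2274]
tool_rot: [-3.121, -0.331, -0.018]
wrist_force: [1.0, 0.3, 0.6]
finger_gap: 0.0004
finger_force: 0.0
```

{"op": "arm_command", "data": {
  "deltas": [
    {"x":-0.03,"y":-0.03,"z":0,"yaw":0,"grip":1},
    {"x":-0.04,"y":-0.02,"z":0,"yaw":0,"grip":1},
    {"x":-0.04,"y":-0.02,"z":0,"yaw":0,"grip":1},
    {"x":0,"y":0,"z":0,"yaw":0,"grip":1}
  ]
}}

```text
clock: 20.75
tool_pos: [0.4214, 0.3038, 0.2204]
tool_rot: [-3.121, -0.344, 0.001]
wrist_force: [1.4, 0.4, 0.2]
finger_gap: 0.0004
finger_force: 0.0
```

```bash
python3 -c "
from h import *
go(.4,.3,.25)
f,P=snap('scene','end'); cv2.imwrite('pics/p5.png',f['color'][80:360,100:480,::-1].repeat(2,0).repeat(2,1)[:560])
for c in('scene','top'):
    f=eyes.grab_frame(c);P=cloud(f).reshape(-1,3)
    s=(P[:,:2]-[.484,.157])@[.976,.217];t=(P[:,:2]-[.484,.157])@[-.217,.976]
    m=(s>.005)&(s<.105)&(abs(t)<.045)&(P[:,2]>.07)&(P[:,2]<.13); print(c,m.sum(),np.polyfit(s[m],P[m,2],1))
"
```

```text
t 20.75 pos [0.4214 0.3038 0.2204] ty [ 0.218 -0.976 -0.001] tz [-0.001  0.001 -1.   ] q [ 0.56 -0.13  1.45  0.    1.82  1.91] F [1.4 0.4 0.2] gap 0.0004
shift [-0.0217 -0.001  -0.0296]
scene 1321 [0.00464995 0.08995312]
top 1456 [0.00186832 0.09203047]
```

View pics/p5.png

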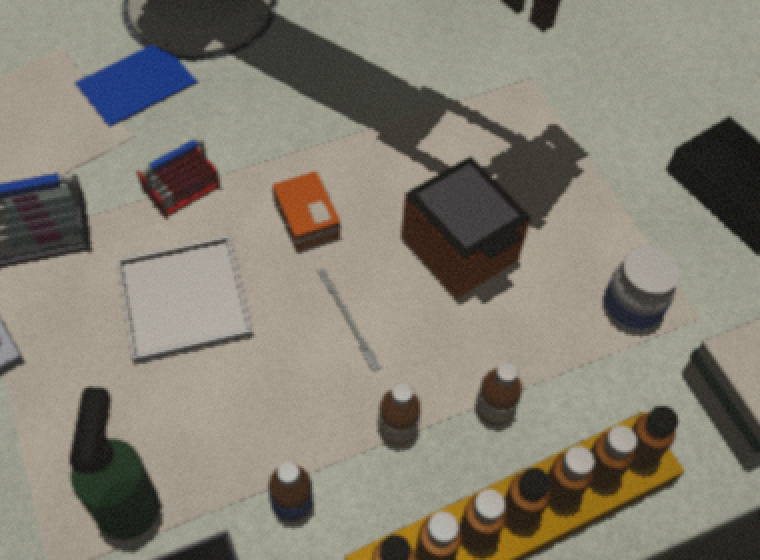

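The lid at (465,205) is shut: its slope is under 0.005 rad at about 91 mm height. The tray is empty, nothing else has moved and the arm is clear, so I'm handing in.

```bash
python3 -c "
from cell import job_done
print(job_done())"
```

```text
the job is handed in; nothing more can be done
None
```

The rack is in the orange box with the lid shut (lid slope under 0.005 rad), nothing else appeared to move, and I handed the job in at about 21 s; no verdict came back.

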